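Clear, square up and clip a printer's build plate

TASK

Clear the printer bed: put the orange screwdriver and the green printed bracket into the red tray and let go of them. Then press on top of the black build plate and drag it forward out from under the rear cover, until its front edge is square against both brass stops, and swing the red clip fully round over the plate's front edge. Leave everything else on the bench where it is.

Things in the scene. Friction and masses are not known exactly. Their poses are not given: they have to be found in the camera images.
- printer: Printer base, fixed; place and yaw vary. Origin: centre of the deck's underside, on the bench; -x is its front (robot side), +x its rear, +y its left. In its frame, mm: black deck x -170..170, y +-150, top z 18. Aluminium bed x -140..160, y +-96, top z 30, slippery (friction about 0.2). Orange side guides along the bed at y +-82..94, top z 35.5.
- stops (a point): Point midway between the two brass stops at the bed's front, in the plane of their rear faces, on the bed's top: x -125, y 0, z 30 mm in the printer's frame, axes as the printer's. The stops are at y -61..-39 and 39..61 mm, x -137..-125, top z 41; the plate's front edge goes against their rear (+x) faces.
- cover (a point): Middle of the front top edge of the grey rear cover, a fixed roof over the bed: printer frame x 60..170, y +-109 mm, underside z 50, top z 74 (78 at its two fan grilles), closed at its rear and sides. This point: x 60, y 0, z 74.
- screw_left (a point): Top of the left upright steel lead screw, 12 mm thick, fixed: printer frame x 88, y 130 mm, z 220; foot 36 x 26 mm up to z 48.
- screw_right (a point): Top of the right lead screw, the same at y -130 mm.
- plate: Black build plate with a pale grid, 160 (x) x 150 (y) x 6 mm, about 0.38 kg (hidden variation), loose on the bed between the side guides (7 mm play each side). Origin: centre of its underside; x points to the printer's rear. At the start its front edge is 68 to 90 mm behind the stops and its rear is under the cover; it slides when pressed from above with fingertips (5 to 15 N) and drawn.
- plate_front (a point): Middle of the plate's front edge, at its underside: 80 mm ahead (-x) of the plate's origin. The plate is home when this reaches the stops, with the plate square.
- clip (a joint): Angle (rad) of the red clip about its upright pivot, which stands at x -150, y 0 in the printer's frame: 0 = the clip points to the rear (+x), over the front edge of the plate when that is home (a hard stop, fully closed); it starts parked at 1.1 to 1.5, pointing to the printer's left (+y), limit 1.6. Stays where it is left; moving it takes about 1.2 N at its post.
- clip_post (a point): Centre of the red round upright post on the clip, 14 mm in diameter, free from z 52 to 80 mm above the bench (this point at 65 mm), 52 mm from the pivot. The clip's bar is 18 mm wide, z 43 to 51, passing above the stops and above the plate.
- driver: Screwdriver with an orange handle, 160 mm long, lying on top of the plate in front of the cover. Origin: middle of its length, at its underside; x points along it from handle to blade. Handle x -80..0, 26 mm in diameter; steel shaft 6 mm in diameter, x 0..80, its axis 13 mm above the underside. About 80 g.
- driver_grip (a point): Point on the axis of the screwdriver's handle, 32 mm from the origin towards the handle end, 13 mm above what it lies on: grip across the handle here.
- driver_tip (a point): Tip of the screwdriver's blade, on its axis.
- bracket: Green printed bracket, standing on the bed between the plate's front edge and the stops, in the plate's way. Foot 30 (x) x 64 (y) x 8 mm high, with an upright web 10 (x) x 56 (y) mm on its middle up to z 40. Origin: centre of its underside. Grip across the web (along its x). About 40 g.
- tray: Red open tray, fixed to the bench on the left or right of the printer; 200 (x) x 170 (y) x 35 mm outside, walls and floor 4 to 5 mm. Origin: centre of its underside.
- parts_bin: Blue parts bin with dividers, fixed, on the other side from the tray; 200 x 170 x 60 mm. Origin: centre of its underside. Not for the screwdriver or the bracket.
- glue: Small clear glue pot with a yellow cap, 28 mm in diameter, 85 mm tall, standing loose on the printer's deck, right front (-y). Origin: centre of its underside. Leave it.
- motor: Stepper motor, 42 x 42 x 38 mm and a shaft up to 57 mm, standing loose on the printer's deck on its left (+y). Origin: centre of its underside. Leave it.
- spray: Spray-cleaner bottle, 60 mm in diameter, 170 mm tall, standing loose left of the printer's rear. Origin: centre of its underside. Leave it.

How it is judged:
By the outcome, as a careful person would: the job done as asked, in the order asked, and still so for the second after the job is handed in, with the robot touching nothing.
It also fails if it takes over 72 s, if anything falls off the work surface, if the arm or the gripper's body presses on something with over 40 N, if the wrist force passes 120 N, or if a joint passes its speed limit or range.

ROBOT

A 6-joint arm with a two-finger parallel gripper is mounted at the origin on the work surface. World frame = base frame: x ahead of the robot, y to its left, z up, the work surface at z = 0. Lengths are in m, angles in rad, forces in N, time in s.
With the tool pointing down it reaches from about 0.35 to 0.775 m from the base axis. Payload 5.5 kg.
Tool frame: the origin (TCP) lies at the very end of the fingers, on their centre line; the grasp point (between the pads) lies 19 mm behind it; z points along the fingers, y is the line along which they close (so a half turn about z gives the same grasp; the last joint's range is limited). The gripper opens to 85 mm and grips with 20 to 120 N. Pads are 22 mm wide; open, the fingers measure 114 mm over their backs; the gripper's body (76 mm by 85 mm) begins 54 mm behind the grasp point. The pads swing forward as they close: fully open they stand 13 mm farther back than shut.
Start: joints at [1.145, 0.313, 0.046, 1.304, 0, 1.431], TCP at [0.162, 0.552, 0.231] pointing down, gripper open.
Joint ranges: [-2.76, 2.76], [-0.86, 1.69], [-1.03, 1.26], [-2.2, 2.34], [-1.47, 1.5], [-3.14, 3.14]. Speed limits (rad/s): [2.57, 2.57, 3.14, 3.14, 3.14, 3.14].

INTERFACE

Orientations are given as a unit quaternion [w, x, y, z].
In Python, from workcell import env, cams, ticket, spotter gives the robot as it stands.
- The arm moves only by the tool jog_arm, never from a script. Its argument "increments" is a list that holds one entry, the list of rows, each a list of 7 numbers: the shift along the tool's x, y, z in units of 0.25 m (1.0 is 0.25 m), then the turn, a rotation vector about the tool's x, y, z in units of 180 degrees (1.0 is 180 degrees), then the closure in counts, from 0 (fully open) to 255 (shut). A call has 1 to 20 rows; each row shifts and turns the commanded pose from where the row before left it, along the tool's axes as they then stand; what a row does not reach is not made up. A row lasts 1/10 s, in which the tool goes at most 50 mm and 8.59 degrees, less where a joint would pass 70% of its speed; a pose out of reach is approached as far as the arm can. A call with a number of a shift or a turn outside -1 to 1 is refused whole. A call with a gripper value outside its range is refused whole. The fingers move at their own pace and stop on an object; "force" is the grip in N (left out, the last holds). Time passes only in rows, so rows that do not move let the fingers close. It gives the time, the measured TCP pose, the force, the opening and the grip force at its end, in the units of the state.
- env.get_state(): the state, without advancing time (a new reading comes with each control period).
- cams.read_camera(name): name is "scene" or "top" or "wrist"; returns a dict with "pixels" (400x640x3 uint8, red, green, blue), "fx", "fy", "cx", "cy" (pixels), "k1" (the pictures are not rectified: a ray, as slopes to the right and down, at radius r is drawn at 1 + k1 r^2 times it, then the intrinsics apply), "xyz" and "attitude" of the camera in the world; the wrist camera has in their place "mount" (4x4, takes a point from camera to tool coordinates, whose origin is the TCP and whose axes are the flange's). Camera axes: x right, y down, z forward; pixel columns grow to the right and rows downward; lengths in m; the calibration is good to about 2 mm. A picture is of the moment at which its call begins: read the wrist's pose just before it. There is no depth.
- ticket.hand_in(): hands the job in; it is judged then, once.
Trained networks look in the newest picture that a camera, given by its name, has taken for a name from the list of things; names that differ only in an ending like _2 or _b are one class to them, and where a whole thing is asked for, a point or a joint stands for the part that bears it (a point fixed in the world has none). Each returns a list of dicts, best first, with "conf" (0 to 1); they miss things now and then, are a little off and sometimes report something else, mostly with a low value. They report only what shows in the picture. A call takes as long as a camera call.
- spotter.find_in(target, camera): "uv" ([column, row] in pixels, amid what is visible of it).
- spotter.cut_out(target, camera): "region" (400x640 bool, what is visible of it) and "uv" ([column, row] in pixels, amid what is visible of it).
- spotter.landmark_of(target, camera): "uv" ([column, row] in pixels: a listed point, or the origin of a listed thing).
The state is a dict: "clock": time; "joint_pos": joint angles; "qvel": joint speeds; "tau": joint torques, N m; "tcp_pos": TCP position; "orientation": TCP orientation; "wrist_force": force on the tool from outside, world axes, zero at the start; "ft_torque": the same for the moment, N m; "finger_gap": finger opening in m; "grip_force": force on a finger pad.
Only numpy, scipy, OpenCV 4.12 (cv2) and the standard library are available. Lean on these libraries where they do the work, as an engineer would, in place of code of your own. Each camera call takes 0.05 s, during which the arm holds its last target. There are 200 camera calls.

## Working session

There is one attempt and no reset: what is moved stays moved. The work goes in short steps, Python scripts to look and compute and a tool call to move; the robot and the scene stay as the last step left them, time stands still between calls to the robot, and variables do not carry over. Pictures are saved under pics/ and viewed, at most 10 in all, crops included, and the job is handed in when it is done.

Besides the shell and the picture viewer there is one more tool, called after "Emit:" by a JSON object that holds its "op" and its "data". jog_arm: Moves the arm, as the interface text tells. Shifts and turns lie within -1 to 1; 1 stands for 0.25 m of shift or 180 degrees of turn. Its arguments: {"type":"object","properties":{"increments":{"type":"array"},"force":{"type":"number"}},"required":["increments"]}

```bash
ls; mkdir -p pics
cat > h.py <<'E'
import numpy as np, cv2
from scipy.spatial.transform import Rotation as R
from workcell import env, cams, ticket, spotter
def rot(q): q=np.asarray(q,float); return R.from_quat([q[1],q[2],q[3],q[0]]).as_matrix()
def cam(name):
    s=env.get_state(); c=cams.read_camera(name)
    if 'mount' in c:
        M=np.array(c['mount']); T=np.eye(4); T[:3,:3]=rot(s['orientation']); T[:3,3]=s['tcp_pos']; E=T@M
        c['R'],c['t']=E[:3,:3],E[:3,3]
    else:
        a=np.array(c['attitude']); c['R']=a if a.shape==(3,3) else rot(a); c['t']=np.array(c['xyz'])
    return c
def ray(c,uv):
    d=np.array([(uv[0]-c['cx'])/c['fx'],(uv[1]-c['cy'])/c['fy']]); u=d.copy()
    for _ in range(10): u=d/(1+c['k1']*(u@u))
    v=c['R']@np.array([u[0],u[1],1]); return v/np.linalg.norm(v)
def atz(c,uv,z):
    v=ray(c,uv); return c['t']+v*(z-c['t'][2])/v[2]
def tri(obs):
    A=np.zeros((3,3));b=np.zeros(3)
    for c,uv in obs:
        v=ray(c,uv);P=np.eye(3)-np.outer(v,v);A+=P;b+=P@c['t']
    x=np.linalg.solve(A,b)
    e=max(np.linalg.norm(np.cross(ray(c,uv),x-c['t'])) for c,uv in obs)
    return x,e
def proj(c,p):
    q=c['R'].T@(np.asarray(p)-c['t']);u=q[:2]/q[2];u=u*(1+c['k1']*(u@u))
    return np.array([c['fx']*u[0]+c['cx'],c['fy']*u[1]+c['cy']])
def save(c,f,crop=None,s=1):
    im=c['pixels'][:,:,::-1]
    if crop: im=im[crop[1]:crop[3],crop[0]:crop[2]]
    cv2.imwrite('pics/'+f,cv2.resize(im,None,fx=s,fy=s))
E
python3 - <<'E'
from h import *
np.set_printoptions(precision=4,suppress=True)
print(env.get_state())
C={n:cam(n) for n in('scene','top')}
for n in C: print(n,C[n]['t'],C[n]['R'].tolist(),C[n]['attitude']); save(C[n],n+'0.png')
for k in 'printer stops cover screw_left screw_right plate plate_front clip_post driver driver_grip driver_tip bracket tray parts_bin glue motor spray'.split():
    o={}
    for n in C:
        r=spotter.landmark_of(k,n)
        if r: o[n]=r[0]; 
    s=' '.join(f"{n}:{np.round(o[n]['uv'],1)} {o[n]['conf']:.2f}" for n in o)
    if len(o)==2: x,e=tri([(C[n],o[n]['uv']) for n in o]); s+=f"  {x} {e:.4f}"
    print(k,s)
print(env.get_state()['clock'])
E
```

```text
pics
{'clock': 0.0, 'joint_pos': array([ 1.1454,  0.314 ,  0.045 ,  1.3036, -0.    ,  1.4312]), 'qvel': array([ 0.0007, -0.0016,  0.0007,  0.0021,  0.0024,  0.0005]), 'tau': array([ -0.0004, -48.0625,  29.8531,   0.0193,  -0.0003,  -0.    ]), 'tcp_pos': array([0.1619, 0.5512, 0.2304]), 'orientation': array([-0.0003,  0.1424,  0.9898, -0.0009]), 'wrist_force': array([-0.2954,  0.0629,  0.5258]), 'ft_torque': array([-0.0088,  0.0357,  0.0527]), 'grip_force': 0.0, 'finger_gap': 0.08535243745196754}
scene [ 0.9575 -0.6463  1.1347] [[0.8754939445348877, 0.3770269354228031, -0.30225989321845587], [0.4830682680946916, -0.6989902814760864, 0.5273117055044166], [-0.012466011500798457, -0.6076703681830068, -0.794091507440793]] [-0.3092  0.9177  0.2343 -0.0857]
top [ 0.4868 -0.0031  1.3597] [[-0.002008950895463979, -0.9943679491687489, 0.10596388904827958], [-0.9999821079384685, 0.001400549666185591, -0.005815691151503724], [0.005634529193885303, -0.10597367657380317, -0.9943529715117235]] [ 0.0355 -0.7055  0.7067 -0.0395]
printer scene:[394.8 163.9] 0.49
stops scene:[294.7 201.4] 0.95 top:[303
[... 619 characters left out ...]
2.1 195.1] 0.80  [0.6228 0.0476 0.0526] 0.0021
driver_grip scene:[332.5 220.7] 0.87 top:[307.1 194.8] 0.61  [0.6241 0.0314 0.0493] 0.0021
driver_tip scene:[337.2 187.9] 0.84 top:[270.5 204.6] 0.74  [0.5869 0.1475 0.035 ] 0.0057
bracket scene:[306.2 203.4] 0.62
tray scene:[195.1 343.3] 0.73 top:[429.9 238.7] 0.64  [ 0.4809 -0.3854 -0.0202] 0.0040
parts_bin scene:[349.6 134.3] 0.85 top:[206.2 230.4] 0.96  [ 0.5078  0.372  -0.0004] 0.0006
glue scene:[289.5 245.3] 0.71 top:[302.6 222.7] 0.47  [ 0.5173  0.0347 -0.1439] 0.0270
motor scene:[296.2 198.8] 0.55 top:[258.7 193. ] 0.54  [0.5653 0.121  0.0539] 0.0899
spray scene:[397.7 163.8] 0.57 top:[224.3 182.5] 0.83  [0.6779 0.3174 0.0079] 0.0105
1.8
```

Run:
```python
import cv2
a=cv2.imread('pics/top0.png')[110:290,170:480];b=cv2.imread('pics/scene0.png')[90:290,230:470]
cv2.imwrite('pics/a.png',cv2.resize(a,None,fx=2.5,fy=2.5,interpolation=cv2.INTER_CUBIC));cv2.imwrite('pics/b.png',cv2.resize(b,None,fx=3,fy=3,interpolation=cv2.INTER_CUBIC))
```

```text
(no output)
```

View pics/a.png

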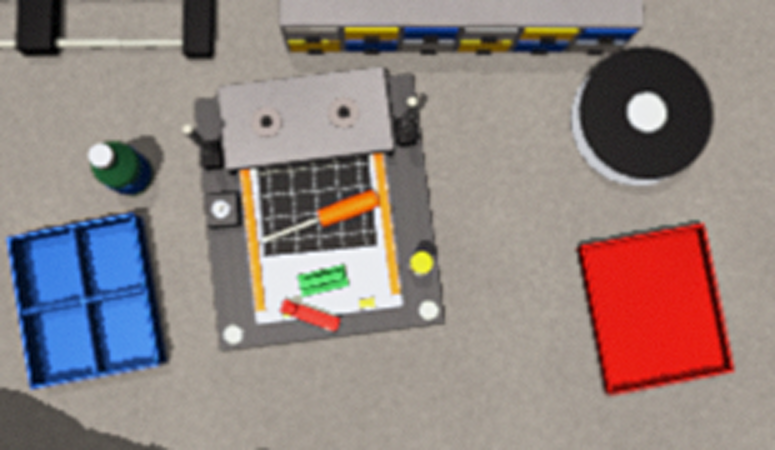

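View pics/b.png

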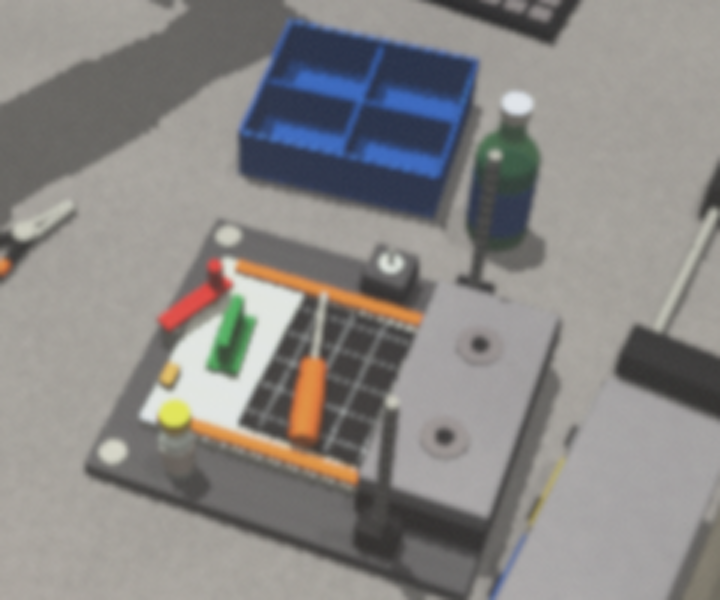

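```bash
cat >> h.py <<'E'
def Rdown(a):  # tool z down, tool y at world angle a (deg)
    a=np.radians(a); y=np.array([np.cos(a),np.sin(a),0]); z=np.array([0,0,-1.]); return np.stack([np.cross(y,z),y,z],1)
def plan(*wps,v=0.045,start=None):
    """wps: (x,y,z,yaw_deg,closure[,v]); prints rounded rows from the present pose"""
    s=env.get_state(); p,Q=(np.array(s['tcp_pos']),rot(s['orientation'])) if start is None else start
    rows=[]
    for w in wps:
        P,QT=np.array(w[:3],float),Rdown(w[3]); vv=w[5] if len(w)>5 else v
        th=np.linalg.norm(R.from_matrix(Q.T@QT).as_rotvec())
        n=max(1,int(np.ceil(max(np.linalg.norm(P-p)/vv,np.degrees(th)/6.5))))
        for i in range(n):
            k=n-i
            d=np.round(Q.T@((P-p)/k)/0.25,3); r=np.round(R.from_matrix(Q.T@QT).as_rotvec()/k/np.pi,3)
            p=p+Q@d*0.25; Q=Q@R.from_rotvec(r*np.pi).as_matrix()
            rows.append([*(d+0.).tolist(),*(r+0.).tolist(),w[4]])
    print(len(rows)); print(str(rows).replace(' ','').replace('.0,',',').replace('0.','.'))
E
python3 - <<'E'
from h import *
c=cam('wrist'); print(np.round(c['mount'],3).tolist(),c['fx'],c['k1'])
plan((0.53,0.04,0.32,14,0))
E
```

```text
[[0.0, -0.958, -0.288, 0.073], [1.0, 0.0, 0.001, -0.001], [-0.0, -0.288, 0.958, -0.143], [0.0, 0.0, 0.0, 1.0]] 347.4194634323029 -0.056769747154816155
15
[[-.133,-.103,-.024,0,0,.022,0],[-.139,-.094,-.024,0,0,.022,0],[-.146,-.084,-.024,0,0,.022,0],[-.151,-.074,-.024,0,0,.022,0],[-.156,-.063,-.024,0,0,.022,0],[-.16,-.052,-.023,0,0,.022,0],[-.163,-.041,-.024,0,0,.022,0],[-.165,-.03,-.023,0,0,.022,0],[-.167,-.018,-.024,0,0,.022,0],[-.168,-.007,-.023,0,0,.022,0],[-.168,.005,-.024,0,0,.022,0],[-.167,.016,-.023,0,0,.022,0],[-.166,.028,-.024,0,0,.022,0],[-.163,.039,-.023,0,0,.023,0],[-.16,.052,-.024,0,0,.022,0]]
```

Emit:
{"op": "jog_arm", "data": {"increments": [[[-0.133, -0.103, -0.024, 0, 0, 0.022, 0], [-0.139, -0.094, -0.024, 0, 0, 0.022, 0], [-0.146, -0.084, -0.024, 0, 0, 0.022, 0], [-0.151, -0.074, -0.024, 0, 0, 0.022, 0], [-0.156, -0.063, -0.024, 0, 0, 0.022, 0], [-0.16, -0.052, -0.023, 0, 0, 0.022, 0], [-0.163, -0.041, -0.024, 0, 0, 0.022, 0], [-0.165, -0.03, -0.023, 0, 0, 0.022, 0], [-0.167, -0.018, -0.024, 0, 0, 0.022, 0], [-0.168, -0.007, -0.023, 0, 0, 0.022, 0], [-0.168, 0.005, -0.024, 0, 0, 0.022, 0], [-0.167, 0.016, -0.023, 0, 0, 0.022, 0], [-0.166, 0.028, -0.024, 0, 0, 0.022, 0], [-0.163, 0.039, -0.023, 0, 0, 0.023, 0], [-0.16, 0.052, -0.024, 0, 0, 0.022, 0]]]}}

```text
clock: 3.35
tcp_pos: [0.5308, 0.0384, 0.3205]
orientation: [0.0, 0.617, 0.787, 0.0]
wrist_force: [-0.2, 1.3, -0.1]
finger_gap: 0.0852
grip_force: 0.0
```

Run:
```python
from h import *
np.set_printoptions(precision=4,suppress=True)
s=env.get_state();print(s['clock'],s['tcp_pos'],s['orientation'],s['joint_pos'])
C={n:cam(n) for n in('wrist','scene','top')}
save(C['wrist'],'w1.png')
for k in 'stops cover plate plate_front clip_post clip driver_grip driver_tip bracket motor glue'.split():
    o={}
    for n in C if k in('clip_post','bracket','driver_grip','stops') else ['wrist']:
        r=spotter.landmark_of(k,n)
        if r and r[0]['conf']>.4: o[n]=r[0]
    s=' '.join(f"{n}:{np.round(o[n]['uv'],1)} {o[n]['conf']:.2f}" for n in o)
    for n in o:
        z={'stops':.03,'cover':.074,'plate':.03,'plate_front':.03,'clip_post':.065,'driver_grip':.049,'driver_tip':.049,'bracket':.03}.get(k,.018)
        s+=f" {atz(C[n],o[n]['uv'],z)[:2]}"
    if len(o)>1: x,e=tri([(C[n],o[n]['uv']) for n in o]); s+=f"  tri {x} {e:.4f}"
    print(k,s)
print(env.get_state()['clock'])
```

```text
3.35 [0.5308 0.0384 0.3205] [0.0002 0.6166 0.7873 0.0003] [-0.0788  0.2202  0.1385  1.4885  0.0002  1.2501]
stops wrist:[307.3 145.8] 0.66 scene:[297.1 201.8] 0.59 [0.5072 0.0497] [0.5082 0.0544]  tri [0.5086 0.051  0.0344] 0.0015
cover wrist:[464.7 170. ] 0.89 [0.6892 0.0725]
plate wrist:[428.7 163.8] 0.56 [0.6613 0.0647]
plate_front wrist:[365.5 150.4] 0.55 [0.5789 0.0615]
clip_post wrist:[308.1 109.9] 0.83 scene:[301.8 181.2] 0.72 top:[208.1 228.2] 0.72 [0.4995 0.0934] [0.4992 0.0977] [0.5134 0.3476]  tri [0.5019 0.1769 0.095 ] 0.1573Traceback (most recent call last):
  File "<stdin>", line 9, in <module>
ValueError: it knows: bracket, clip_post, cover, driver, driver_grip, driver_tip, glue, motor, parts_bin, plate, plate_front, printer, screw_left, screw_right, spray, stops, tray
```

View pics/w1.png

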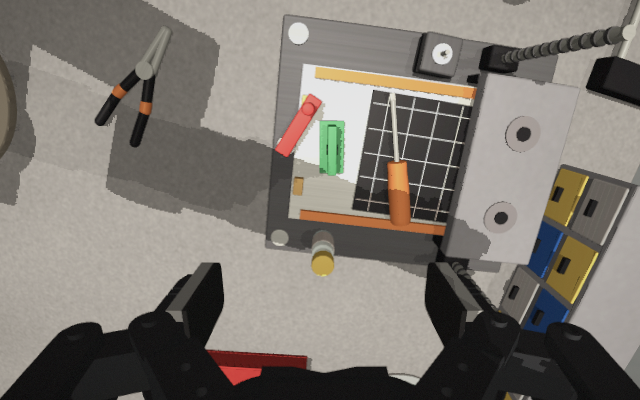

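Run:
```python
from h import *
np.set_printoptions(precision=4,suppress=True)
C={n:cam(n) for n in('wrist','scene','top')}
Z={'stops':.03,'cover':.074,'plate':.03,'plate_front':.03,'clip_post':.065,'driver_grip':.049,'driver_tip':.049,'bracket':.03,'tray':0.,'glue':.018,'motor':.018}
for k in 'driver_grip driver_tip bracket tray motor glue'.split():
    o={}
    for n in (['wrist','scene'] if k in('driver_grip','bracket','driver_tip') else ['wrist'] if k!='tray' else ['top','scene']):
        r=spotter.landmark_of(k,n)
        if r and r[0]['conf']>.3: o[n]=r[0]
    s=' '.join(f"{n}:{np.round(o[n]['uv'],1)} {o[n]['conf']:.2f} {atz(C[n],o[n]['uv'],Z[k])[:2]}" for n in o)
    if len(o)>1: x,e=tri([(C[n],o[n]['uv']) for n in o]); s+=f"  tri {x} {e:.4f}"
    print(k,s)
w=C['wrist']
def box(m,z):
    ys,xs=np.nonzero(m); P=np.array([atz(w,(u,v),z)[:2] for u,v in zip(xs,ys)]).astype(np.float32)
    c,sz,a=cv2.minAreaRect(P*1000); return P.mean(0),c,sz,a
for k,z in(('driver',.049),('bracket',.045),('clip_post',.048)):
    r=spotter.cut_out(k,'wrist')
    if r: print(k,r[0]['conf'],r[0]['region'].sum(),*box(r[0]['region'],z))
for n,uv,z in(('plateL',(375,90),.036),('plateR',(355,210),.036),('coverL',(481,73),.074),('coverR',(445,257),.074),('deckFL',(285,14),.018),('deckFR',(265,247),.018),('posttop',(308,104),.08),('brkt L',(333,125),.07),('brkt R',(331,173),.07),('stopR',(298,186),.041)):
    print(n,atz(w,uv,z))
print(env.get_state()['clock'])
```

```text
driver_grip wrist:[396.6 186.6] 0.91 [0.624  0.0329] scene:[332.7 220.8] 0.69 [0.6263 0.0329]  tri [0.6252 0.0332 0.0476] 0.0009
driver_tip wrist:[245. 392.] 0.66 [ 0.4995 -0.3298] scene:[339.7 187.7] 0.56 [0.5929 0.1375]  tri [ 0.588  -0.0393  0.2919] 0.0836
bracket wrist:[330.5 145.7] 0.92 [0.5337 0.0591] scene:[307.9 203.6] 0.49 [0.5366 0.0628]  tri [0.5355 0.0605 0.0321] 0.0021
tray top:[427.3 234.3] 0.87 [ 0.4928 -0.3739] scene:[199.4 342.6] 0.97 [ 0.5002 -0.3816]  tri [ 0.4932 -0.3781 -0.0164] 0.0004
motor wrist:[428.6  59.4] 0.87 [0.623  0.1878]
glue wrist:[322.8 239.1] 0.77 [ 0.5561 -0.0691]
driver 0.87 1692 [0.6239 0.0385] (617.2914428710938, 58.40747833251953) (26.58228874206543, 162.85934448242188) 19.833267211914062
bracket 0.86 1275 [0.5354 0.0562] (535.57275390625, 55.06077194213867) (29.50445556640625, 64.04199981689453) 13.409322738647461
clip_post 0.89 1020 [0.4909 0.0731] (491.0884704589844, 72.93659210205078) (77.63639831542969, 19.331989288330078) 70.83869171142578
plateL [0.5679 0.1361 0.036 ]
plateR [ 0.5847 -0.0124  0.036 ]
coverL [0.6682 0.1798 0.074 ]
coverR [ 0.7029 -0.033   0.074 ]
deckFL [0.4445 0.1939 0.018 ]
deckFR [ 0.4809 -0.1003  0.018 ]
posttop [0.4969 0.1022 0.08  ]
brkt L [0.5287 0.0868 0.07  ]
brkt R [0.5401 0.0337 0.07  ]
stopR [0.5063 0.002  0.041 ]
4.75
```

Run:
```python
from h import *
plan((0.626,0.031,0.13,19.8,90),(0.626,0.031,0.041,19.8,90,.03))
c=cam('top')
P=[atz(c,(u/2.5+170,v/2.5+110),.035)[:2] for u,v in((580,242),(703,223),(733,369),(607,393))]
print(np.round(P,3).tolist(),np.mean(P,0))
r=spotter.cut_out('tray','top')[0]; ys,xs=np.nonzero(r['region'])
Q=np.array([atz(c,(u,v),.035)[:2] for u,v in zip(xs,ys)]).astype(np.float32)*1000
print(r['conf'],cv2.minAreaRect(Q))
```

```text
8
[[-.026,.073,.152,0,0,-.006,90],[-.027,.072,.152,0,0,-.006,90],[-.028,.072,.152,0,0,-.007,90],[-.03,.071,.152,0,0,-.006,90],[-.031,.07,.152,0,0,-.007,90],[0,0,.119,0,0,0,90],[0,0,.119,0,0,0,90],[0,0,.118,0,0,0,90]]
[[0.584, -0.282], [0.608, -0.448], [0.415, -0.483], [0.386, -0.314]] [ 0.49829824 -0.38177065]
0.85 ((495.83203125, -379.6988525390625), (201.34030151367188, 183.0662078857422), 10.309945106506348)
```

Emit:
{"op": "jog_arm", "data": {"increments": [[[-0.026, 0.073, 0.152, 0, 0, -0.006, 90], [-0.027, 0.072, 0.152, 0, 0, -0.006, 90], [-0.028, 0.072, 0.152, 0, 0, -0.007, 90], [-0.03, 0.071, 0.152, 0, 0, -0.006, 90], [-0.031, 0.07, 0.152, 0, 0, -0.007, 90], [0, 0, 0.119, 0, 0, 0, 90], [0, 0, 0.119, 0, 0, 0, 90], [0, 0, 0.118, 0, 0, 0, 90], [0, 0, 0, 0, 0, 0, 90]]]}}

```text
clock: 5.75
tcp_pos: [0.6223, 0.0313, 0.0364]
orientation: [-0.004, 0.575, 0.818, -0.002]
wrist_force: [-0.5, 0.8, -0.5]
finger_gap: 0.0552
grip_force: 0.0
```

Emit:
{"op": "jog_arm", "data": {"increments": [[[0, 0, 0, 0, 0, 0, 255], [0, 0, 0, 0, 0, 0, 255], [0, 0, 0, 0, 0, 0, 255], [0, 0, 0, 0, 0, 0, 255], [0, 0, 0, 0, 0, 0, 255], [0, 0, 0, 0, 0, 0, 255]]], "force": 35}}

```text
clock: 6.35
tcp_pos: [0.6276, 0.031, 0.0433]
orientation: [0.002, 0.575, 0.818, 0.001]
wrist_force: [-0.9, 0.8, 6.5]
finger_gap: 0.0235
grip_force: 35.0
```

Run:
```python
from h import *
import math
s=env.get_state();print(s['clock'],s['tcp_pos'],s['finger_gap'],s['grip_force'],s['wrist_force'])
t=np.array([.497,-.380]);a=math.radians(10);ux=np.array([math.cos(a),math.sin(a)]);uy=np.array([-ux[1],ux[0]])
g=t-32e-3*ux+33e-3*uy; print(g)
x,y=g
p=s['tcp_pos']
plan((p[0],p[1],0.16,19.8,255,.04),(x,y,0.16,-80,255),(x,y,0.014,-80,255,.04))
```

```text
6.35 [0.62759848 0.03096535 0.04327116] 0.023542398627963573 35.031609535217285 [-0.89833019  0.77949402  6.50955599]
[ 0.45975576 -0.35305809]
23
[[0,.001,-.156,0,0,0,255],[0,0,-.155,.001,0,0,255],[-.001,0,-.156,0,0,0,255],[-.076,-.072,0,0,0,.035,255],[-.084,-.063,0,0,0,.035,255],[-.09,-.054,0,0,0,.035,255],[-.095,-.043,0,0,0,.035,255],[-.099,-.033,0,0,0,.035,255],[-.103,-.022,0,0,0,.035,255],[-.104,-.01,0,0,0,.034,255],[-.105,.001,0,0,0,.035,255],[-.104,.012,0,0,0,.034,255],[-.102,.023,0,0,0,.035,255],[-.099,.035,0,0,0,.034,255],[-.095,.045,0,0,0,.035,255],[-.089,.055,0,0,0,.034,255],[-.083,.064,0,0,0,.035,255],[-.075,.073,.001,0,0,.034,255],[-.067,.08,0,0,0,.035,255],[0,0,.146,0,0,0,255],[0,0,.146,0,0,0,255],[0,0,.146,0,0,0,255],[0,-.001,.146,0,0,0,255]]
```

Emit:
{"op": "jog_arm", "data": {"increments": [[[0, 0.001, -0.156, 0, 0, 0, 255], [0, 0, -0.155, 0.001, 0, 0, 255], [-0.001, 0, -0.156, 0, 0, 0, 255], [-0.076, -0.072, 0, 0, 0, 0.035, 255], [-0.084, -0.063, 0, 0, 0, 0.035, 255], [-0.09, -0.054, 0, 0, 0, 0.035, 255], [-0.095, -0.043, 0, 0, 0, 0.035, 255], [-0.099, -0.033, 0, 0, 0, 0.035, 255], [-0.103, -0.022, 0, 0, 0, 0.035, 255], [-0.104, -0.01, 0, 0, 0, 0.034, 255], [-0.105, 0.001, 0, 0, 0, 0.035, 255], [-0.104, 0.012, 0, 0, 0, 0.034, 255], [-0.102, 0.023, 0, 0, 0, 0.035, 255], [-0.099, 0.035, 0, 0, 0, 0.034, 255], [-0.095, 0.045, 0, 0, 0, 0.035, 255], [-0.089, 0.055, 0, 0, 0, 0.034, 255], [-0.083, 0.064, 0, 0, 0, 0.035, 255], [-0.075, 0.073, 0.001, 0, 0, 0.034, 255], [-0.067, 0.08, 0, 0, 0, 0.035, 255], [0, 0, 0, 0, 0, 0, 255]]]}}

```text
clock: 8.35
tcp_pos: [0.4574, -0.3558, 0.1587]
orientation: [0.001, 0.996, 0.084, -0.001]
wrist_force: [0.8, 0.1, -0.8]
finger_gap: 0.0233
grip_force: 34.7
```

Run:
```python
from h import *
c=cam('wrist'); save(c,'w2.png')
s=env.get_state();print(s['clock'],s['tcp_pos'],s['finger_gap'],s['grip_force'],s['joint_pos'])
plan((.460,-.353,0.014,-80,255,.036))
```

```text
8.4 [ 0.4578607  -0.35423273  0.15861173] 0.023327131033712808 34.70264554023743 [-0.79568203  0.35172409 -0.07948254  1.14057321 -0.00274007  2.17500452]
5
[[.002,-.001,.116,0,0,0,255],[.002,-.001,.116,0,0,0,255],[.002,-.001,.115,0,0,0,255],[.002,0,.116,0,0,-.001,255],[.003,-.001,.115,0,.001,0,255]]
```

View pics/w2.png

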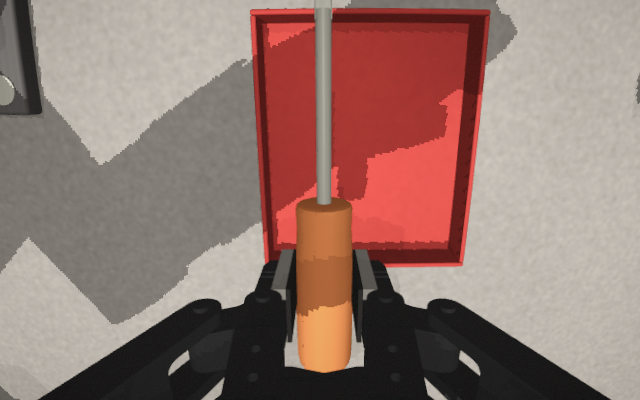

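Run:
```python
from h import *
c=cam('wrist')
P=[atz(c,uv,.035)[:2] for uv in((267,264),(463,264),(488,12),(253,12))]
print(np.round(P,3).tolist(),np.mean(P,0))
```

```text
[[0.39, -0.318], [0.418, -0.483], [0.61, -0.447], [0.58, -0.284]] [ 0.49960151 -0.38316057]
```

Emit:
{"op": "jog_arm", "data": {"increments": [[[0.002, -0.001, 0.116, 0, 0, 0, 255], [0.002, -0.001, 0.116, 0, 0, 0, 255], [0.002, -0.001, 0.115, 0, 0, 0, 255], [0.002, 0, 0.116, 0, 0, -0.001, 255], [0.003, -0.001, 0.105, 0, 0, 0, 255], [0, 0, 0.01, 0, 0, 0, 255], [0, 0, 0, 0, 0, 0, 120], [0, 0, 0, 0, 0, 0, 120], [0, 0, 0, 0, 0, 0, 120], [0, 0, 0, 0, 0, 0, 120]]]}}

```text
clock: 9.45
tcp_pos: [0.4613, -0.3522, 0.0152]
orientation: [0.001, 0.996, 0.088, -0.001]
wrist_force: [1.0, 0.3, 0.0]
finger_gap: 0.0455
grip_force: 0.0
```

Run:
```python
from h import *
s=env.get_state();print(s['clock'],s['tcp_pos'],s['finger_gap'],s['wrist_force'])
x,y=s['tcp_pos'][:2]
plan((x,y,0.16,-80,120),(.535,.060,.16,13,150),(.535,.060,.10,13,150))
```

```text
9.45 [ 0.46128087 -0.35219133  0.01519538] 0.04546167583895155 [0.96064031 0.34941175 0.03147019]
21
[[0,0,-.145,0,0,0,120],[0,0,-.145,0,0,0,120],[-.001,.001,-.145,0,0,0,120],[0,0,-.144,.001,.001,.001,120],[.038,-.105,0,0,0,-.034,150],[.049,-.1,0,0,0,-.035,150],[.06,-.094,0,0,0,-.034,150],[.07,-.087,0,0,0,-.035,150],[.079,-.079,0,0,0,-.034,150],[.087,-.07,0,0,0,-.035,150],[.094,-.06,0,0,0,-.034,150],[.1,-.05,0,0,0,-.035,150],[.105,-.039,0,0,0,-.034,150],[.108,-.027,0,0,0,-.035,150],[.111,-.015,0,0,0,-.034,150],[.112,-.004,.001,0,0,-.035,150],[.111,.009,0,0,0,-.034,150],[.11,.02,.001,0,0,-.035,150],[.106,.033,0,0,0,-.034,150],[0,0,.12,0,0,0,150],[0,-.001,.12,0,0,0,150]]
```

Emit:
{"op": "jog_arm", "data": {"increments": [[[0, 0, -0.145, 0, 0, 0, 120], [0, 0, -0.145, 0, 0, 0, 120], [-0.001, 0.001, -0.145, 0, 0, 0, 120], [0, 0, -0.144, 0.001, 0.001, 0.001, 120], [0.038, -0.105, 0, 0, 0, -0.034, 150], [0.049, -0.1, 0, 0, 0, -0.035, 150], [0.06, -0.094, 0, 0, 0, -0.034, 150], [0.07, -0.087, 0, 0, 0, -0.035, 150], [0.079, -0.079, 0, 0, 0, -0.034, 150], [0.087, -0.07, 0, 0, 0, -0.035, 150], [0.094, -0.06, 0, 0, 0, -0.034, 150], [0.1, -0.05, 0, 0, 0, -0.035, 150], [0.105, -0.039, 0, 0, 0, -0.034, 150], [0.108, -0.027, 0, 0, 0, -0.035, 150], [0.111, -0.015, 0, 0, 0, -0.034, 150], [0.112, -0.004, 0.001, 0, 0, -0.035, 150], [0.111, 0.009, 0, 0, 0, -0.034, 150], [0.11, 0.02, 0.001, 0, 0, -0.035, 150], [0.106, 0.033, 0, 0, 0, -0.034, 150], [0, 0, 0, 0, 0, 0, 150]]]}}

```text
clock: 11.45
tcp_pos: [0.5352, 0.0629, 0.1599]
orientation: [-0.001, 0.621, 0.784, 0.002]
wrist_force: [0.3, -0.5, -0.3]
finger_gap: 0.0351
grip_force: 0.0
```

Run:
```python
from h import *
c=cam('wrist'); save(c,'w3.png')
s=env.get_state();print(s['clock'],s['tcp_pos'],s['finger_gap'])
r=spotter.cut_out('bracket','wrist')[0]; ys,xs=np.nonzero(r['region'])
print(r['conf'],r['uv'],cv2.minAreaRect(np.array([atz(c,(u,v),.05)[:2] for u,v in zip(xs,ys)]).astype(np.float32)*1000))
for k,z in(('bracket',.03),('clip_post',.065),('stops',.03),('plate_front',.03)):
    for q in spotter.landmark_of(k,'wrist')[:1]: print(k,q['conf'],q['uv'],atz(c,q['uv'],z))
```

```text
11.5 [0.53495212 0.06151783 0.15977996] 0.035293758371693955
0.92 [323.0, 198.3] ((535.879638671875, 55.064971923828125), (28.448375701904297, 71.84278106689453), 13.277226448059082)
bracket 0.67 [321.3, 194.9] [0.53396522 0.06028898 0.03      ]
clip_post 0.67 [284.5, 147.6] [0.49991062 0.09633526 0.065     ]
stops 0.89 [288.0, 200.4] [0.50854605 0.04951933 0.03      ]
plate_front 0.69 [371.9, 207.2] [0.5768574  0.05964595 0.03      ]
```

View pics/w3.png

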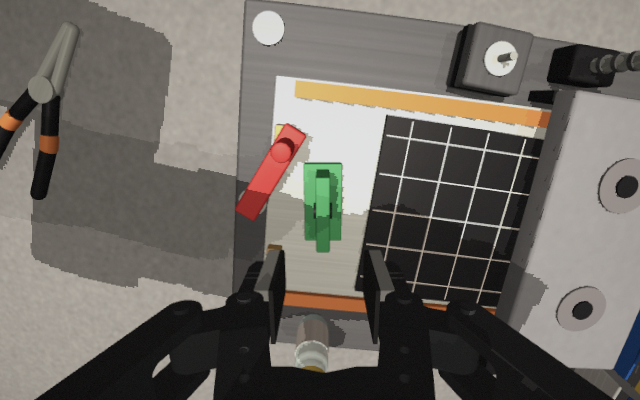

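Emit:
{"op": "jog_arm", "data": {"increments": [[[0, 0, 0.14, 0, 0, 0, 177], [0, 0, 0.14, 0, 0, 0, 177], [0, 0, 0.1, 0, 0, 0, 177], [0, 0, 0.076, 0, 0, 0, 177], [0, 0, 0, 0, 0, 0, 177], [0, 0, 0, 0, 0, 0, 255], [0, 0, 0, 0, 0, 0, 255], [0, 0, 0, 0, 0, 0, 255], [0, 0, 0, 0, 0, 0, 255]]], "force": 30}}

```text
clock: 12.65
tcp_pos: [0.5355, 0.0605, 0.0463]
orientation: [-0.0, 0.623, 0.782, 0.001]
wrist_force: [-0.1, -0.2, -0.1]
finger_gap: 0.009
grip_force: 33.6
```

Run:
```python
from h import *
import math
s=env.get_state();print(s['clock'],s['tcp_pos'],s['finger_gap'],s['grip_force'],s['wrist_force'])
t=np.array([.4985,-.381]);a=math.radians(10);ux=np.array([math.cos(a),math.sin(a)]);uy=np.array([-ux[1],ux[0]])
x,y=t-38e-3*uy+10e-3*ux; print(x,y); p=s['tcp_pos']
plan((p[0],p[1],0.16,13,255,.04),(x,y,0.16,-80,255),(x,y,0.025,-80,255,.034))
```

```text
12.65 [0.53549021 0.06049179 0.04625105] 0.00897079455966782 33.599697947502136 [-0.09257054 -0.20970012 -0.11195953]
0.5149467082814654 -0.4166862128377946
22
[[0,0,-.152,0,0,0,255],[0,0,-.151,0,0,0,255],[.001,.001,-.152,.001,-.001,0,255],[-.123,-.034,0,0,0,.034,255],[-.126,-.021,0,0,0,.034,255],[-.127,-.007,0,0,0,.034,255],[-.127,.007,0,0,0,.035,255],[-.126,.02,0,0,0,.034,255],[-.123,.034,0,0,0,.035,255],[-.118,.047,0,0,0,.034,255],[-.113,.059,0,0,0,.035,255],[-.105,.071,0,0,0,.034,255],[-.097,.082,0,0,0,.035,255],[-.088,.093,0,0,0,.034,255],[-.077,.101,.001,0,0,.035,255],[-.066,.109,0,0,0,.034,255],[-.054,.116,.001,0,0,.035,255],[-.04,.12,0,0,0,.034,255],[0,0,.135,0,0,0,255],[0,0,.135,0,0,0,255],[0,0,.135,0,0,0,255],[0,0,.135,0,0,0,255]]
```

Emit:
{"op": "jog_arm", "data": {"increments": [[[0, 0, -0.152, 0, 0, 0, 255], [0, 0, -0.151, 0, 0, 0, 255], [0.001, 0.001, -0.152, 0.001, -0.001, 0, 255], [-0.123, -0.034, 0, 0, 0, 0.034, 255], [-0.126, -0.021, 0, 0, 0, 0.034, 255], [-0.127, -0.007, 0, 0, 0, 0.034, 255], [-0.127, 0.007, 0, 0, 0, 0.035, 255], [-0.126, 0.02, 0, 0, 0, 0.034, 255], [-0.123, 0.034, 0, 0, 0, 0.035, 255], [-0.118, 0.047, 0, 0, 0, 0.034, 255], [-0.113, 0.059, 0, 0, 0, 0.035, 255], [-0.105, 0.071, 0, 0, 0, 0.034, 255], [-0.097, 0.082, 0, 0, 0, 0.035, 255], [-0.088, 0.093, 0, 0, 0, 0.034, 255], [-0.077, 0.101, 0.001, 0, 0, 0.035, 255], [-0.066, 0.109, 0, 0, 0, 0.034, 255], [-0.054, 0.116, 0.001, 0, 0, 0.035, 255], [-0.04, 0.12, 0, 0, 0, 0.034, 255], [0, 0, 0, 0, 0, 0, 255]]]}}

```text
clock: 14.55
tcp_pos: [0.5141, -0.4207, 0.159]
orientation: [0.002, 0.996, 0.085, -0.001]
wrist_force: [0.2, 0.1, -0.4]
finger_gap: 0.0096
grip_force: 33.7
```

Run:
```python
from h import *
c=cam('wrist'); save(c,'w4.png')
s=env.get_state();print(s['clock'],s['tcp_pos'],s['finger_gap'],s['grip_force'])
plan((.515,-.417,0.025,-80,255,.034))
```

```text
14.6 [ 0.51409012 -0.41847495  0.15894514] 0.008842349161131066 33.69415104389191
4
[[.001,-.001,.134,0,0,0,255],[.002,-.002,.134,0,0,0,255],[.001,-.001,.134,0,0,0,255],[.002,-.002,.134,0,.001,0,255]]
```

View pics/w4.png

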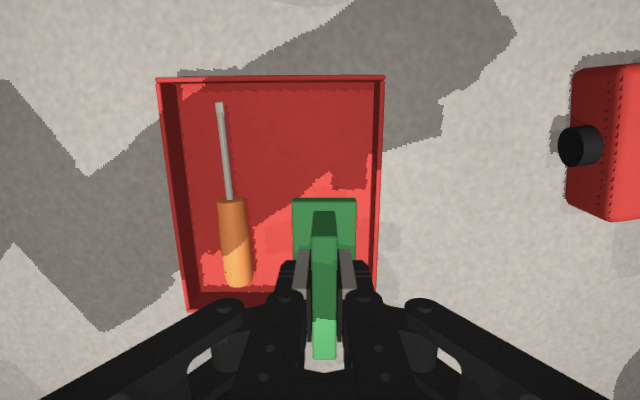

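Emit:
{"op": "jog_arm", "data": {"increments": [[[0.001, -0.001, 0.134, 0, 0, 0, 255], [0.002, -0.002, 0.134, 0, 0, 0, 255], [0.001, -0.001, 0.134, 0, 0, 0, 255], [0.002, -0.002, 0.12, 0, 0, 0, 255], [0, 0, 0.014, 0, 0, 0, 255], [0, 0, 0, 0, 0, 0, 170], [0, 0, 0, 0, 0, 0, 170], [0, 0, 0, 0, 0, 0, 170], [0, 0, -0.06, 0, 0, 0, 170], [0, 0, -0.16, 0, 0, 0, 170], [0, 0, -0.16, 0, 0, 0, 170], [0, 0, -0.16, 0, 0, 0, 170]]]}}

```text
clock: 15.8
tcp_pos: [0.516, -0.4151, 0.1633]
orientation: [0.001, 0.996, 0.088, -0.001]
wrist_force: [0.9, -0.1, -0.3]
finger_gap: 0.0287
grip_force: 0.0
```

Run:
```python
from h import *
s=env.get_state();print(s['clock'],s['tcp_pos'],s['finger_gap'],s['wrist_force'])
c=cam('wrist'); save(c,'w5.png')
for yaw in (8,):
    plan((.54,.04,.22,yaw,255))
```

```text
15.8 [ 0.51603074 -0.4150887   0.16334872] 0.028683260525720025 [ 0.94472898 -0.0997414  -0.26094721]
14
[[.029,-.127,-.015,0,0,-.035,255],[.043,-.124,-.015,0,0,-.035,255],[.056,-.118,-.015,0,0,-.035,255],[.069,-.111,-.015,0,0,-.035,255],[.081,-.103,-.015,0,0,-.035,255],[.091,-.093,-.015,0,0,-.035,255],[.101,-.083,-.015,0,0,-.035,255],[.11,-.071,-.015,0,0,-.035,255],[.117,-.059,-.015,0,.001,-.035,255],[.122,-.046,-.015,.001,0,-.035,255],[.127,-.032,-.015,0,.001,-.035,255],[.129,-.018,-.015,.001,0,-.034,255],[.131,-.004,-.015,0,.001,-.035,255],[.131,.01,-.014,.001,0,-.034,255]]
```

Emit:
{"op": "jog_arm", "data": {"increments": [[[0.029, -0.127, -0.015, 0, 0, -0.035, 85], [0.043, -0.124, -0.015, 0, 0, -0.035, 85], [0.056, -0.118, -0.015, 0, 0, -0.035, 85], [0.069, -0.111, -0.015, 0, 0, -0.035, 85], [0.081, -0.103, -0.015, 0, 0, -0.035, 85], [0.091, -0.093, -0.015, 0, 0, -0.035, 85], [0.101, -0.083, -0.015, 0, 0, -0.035, 85], [0.11, -0.071, -0.015, 0, 0, -0.035, 85], [0.117, -0.059, -0.015, 0, 0.001, -0.035, 85], [0.122, -0.046, -0.015, 0.001, 0, -0.035, 85], [0.127, -0.032, -0.015, 0, 0.001, -0.035, 85], [0.129, -0.018, -0.015, 0.001, 0, -0.034, 85], [0.131, -0.004, -0.015, 0, 0.001, -0.035, 85], [0.131, 0.01, -0.014, 0.001, 0, -0.034, 85], [0, 0, 0, 0, 0, 0, 85], [0, 0, 0, 0, 0, 0, 85]]]}}

```text
clock: 17.45
tcp_pos: [0.5384, 0.0429, 0.214]
orientation: [-0.005, 0.656, 0.755, 0.001]
wrist_force: [-0.0, -0.2, -0.2]
finger_gap: 0.0571
grip_force: 0.0
```

Run:
```python
from h import *
np.set_printoptions(precision=4,suppress=True)
s=env.get_state();print(s['clock'],s['tcp_pos'],s['finger_gap'])
c=cam('wrist'); save(c,'w6.png')
d={}
for k,z in(('clip_post',.065),('stops',.03),('plate_front',.03),('cover',.074),('plate',.03),('screw_left',.22),('motor',.018),('glue',.018)):
    for q in spotter.landmark_of(k,'wrist')[:1]: print(k,round(q['conf'],2),q['uv'],atz(c,q['uv'],z)[:2])
r=spotter.cut_out('plate','wrist')
if r:
    m=r[0]['region'].astype(np.uint8); ys,xs=np.nonzero(m)
    print(r[0]['conf'],cv2.minAreaRect(np.array([atz(c,(u,v),.036)[:2] for u,v in zip(xs,ys)]).astype(np.float32)*1000))
# orange guides
hsv=cv2.cvtColor(c['pixels'],cv2.COLOR_RGB2HSV); m=cv2.inRange(hsv,(8,120,80),(24,255,255))
n,l,st,ce=cv2.connectedComponentsWithStats(m)
for i in range(1,n):
    if st[i][4]>300:
        ys,xs=np.nonzero(l==i); print(st[i],cv2.minAreaRect(np.array([atz(c,(u,v),.0355)[:2] for u,v in zip(xs,ys)]).astype(np.float32)*1000))
```

```text
17.45 [0.5384 0.0429 0.214 ] 0.05707490001989751
clip_post 0.62 [286.7, 121.2] [0.4996 0.0942]
stops 0.89 [293.1, 165.8] [0.5067 0.0515]
plate_front 0.78 [368.1, 165.8] [0.5774 0.0615]
cover 0.58 [509.5, 180.4] [0.6917 0.0735]
plate 0.62 [451.9, 172.9] [0.6586 0.0663]
motor 0.6 [442.5, 35.3] [0.6257 0.1875]
glue 0.62 [324.9, 280.8] [ 0.5547 -0.0716]
0.84 ((636.5037841796875, 65.08784484863281), (127.7332534790039, 150.79469299316406), 5.935052394866943)
[ 293   65  218   19 2908] ((592.7125244140625, 148.1180877685547), (192.74490356445312, 11.94810962677002), 7.055396556854248)
[ 616  163   24   75 1029] ((843.5217895507812, 63.3643798828125), (25.435932159423828, 82.0590591430664), 22.801725387573242)
[ 294  249  190   15 2277] ((614.018310546875, -25.454959869384766), (192.8915252685547, 14.399284362792969), 7.119902610778809)
[621 270  19  57 527] ((892.9138793945312, -44.237754821777344), (21.64605140686035, 74.56653594970703), 24.682479858398438)
[312 306  30  25 615] ((561.3837890625, -106.36036682128906), (31.4491024017334, 30.06019401550293), 8.181127548217773)
```

View pics/w6.png

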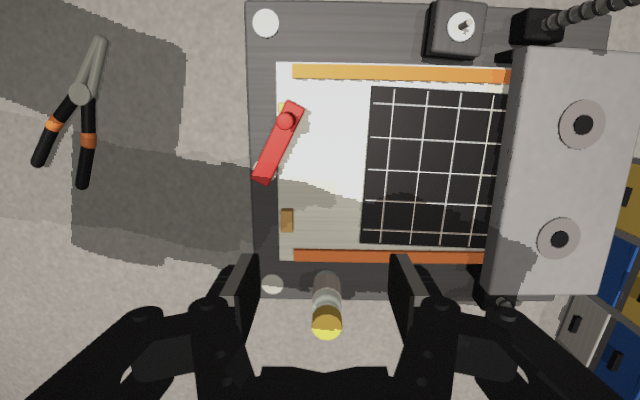

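Run:
```python
from h import *
plan((.642,.066,.16,97.1,85),(.642,.066,.042,97.1,85,.03))
```

```text
18
[[.003,.031,.015,0,0,-.035,85],[-.001,.031,.015,0,0,-.035,85],[-.004,.03,.015,0,0,-.035,85],[-.007,.03,.015,0,0,-.036,85],[-.011,.029,.015,0,0,-.035,85],[-.014,.027,.015,0,0,-.036,85],[-.017,.026,.015,0,-.001,-.035,85],[-.019,.023,.015,0,0,-.036,85],[-.022,.021,.015,0,0,-.035,85],[-.024,.019,.015,0,-.001,-.036,85],[-.026,.016,.015,0,0,-.035,85],[-.028,.013,.014,.001,-.001,-.036,85],[-.029,.009,.015,0,0,-.035,85],[-.03,.007,.014,.001,-.001,-.036,85],[0,0,.118,0,0,0,85],[0,0,.118,0,0,0,85],[0,0,.118,0,0,0,85],[.001,0,.118,0,0,0,85]]
```

Emit:
{"op": "jog_arm", "data": {"increments": [[[0.003, 0.031, 0.015, 0, 0, -0.035, 85], [-0.001, 0.031, 0.015, 0, 0, -0.035, 85], [-0.004, 0.03, 0.015, 0, 0, -0.035, 85], [-0.007, 0.03, 0.015, 0, 0, -0.036, 85], [-0.011, 0.029, 0.015, 0, 0, -0.035, 85], [-0.014, 0.027, 0.015, 0, 0, -0.036, 85], [-0.017, 0.026, 0.015, 0, -0.001, -0.035, 85], [-0.019, 0.023, 0.015, 0, 0, -0.036, 85], [-0.022, 0.021, 0.015, 0, 0, -0.035, 85], [-0.024, 0.019, 0.015, 0, -0.001, -0.036, 85], [-0.026, 0.016, 0.015, 0, 0, -0.035, 85], [-0.028, 0.013, 0.014, 0.001, -0.001, -0.036, 85], [-0.029, 0.009, 0.015, 0, 0, -0.035, 85], [-0.03, 0.007, 0.014, 0.001, -0.001, -0.036, 85], [0, 0, 0.118, 0, 0, 0, 85], [0, 0, 0.118, 0, 0, 0, 85], [0, 0, 0.118, 0, 0, 0, 85], [0, 0, 0.104, 0, 0, 0, 85], [0, 0, 0, 0, 0, 0, 85], [0, 0, 0, 0, 0, 0, 85]]]}}

```text
clock: 19.95
tcp_pos: [0.642, 0.0665, 0.0456]
orientation: [0.0, -0.063, 0.998, -0.0]
wrist_force: [0.3, 0.3, 1.2]
finger_gap: 0.057
grip_force: 0.0
```

Emit:
{"op": "jog_arm", "data": {"increments": [[[0, 0, 0.012, 0, 0, 0, 85], [0, 0, 0.012, 0, 0, 0, 85], [0, 0, 0, 0, 0, 0, 85]]]}}

```text
clock: 20.25
tcp_pos: [0.6428, 0.0666, 0.0405]
orientation: [0.001, -0.063, 0.998, -0.0]
wrist_force: [0.7, 0.4, 0.1]
finger_gap: 0.0567
grip_force: 0.0
```

Emit:
{"op": "jog_arm", "data": {"increments": [[[0, 0, 0.012, 0, 0, 0, 85], [0, 0, 0.008, 0, 0, 0, 85], [0, 0, 0, 0, 0, 0, 85]]]}}

```text
clock: 20.55
tcp_pos: [0.642, 0.0666, 0.0344]
orientation: [0.0, -0.063, 0.998, -0.0]
wrist_force: [0.1, 0.9, -0.7]
finger_gap: 0.0567
grip_force: 0.0
```

Emit:
{"op": "jog_arm", "data": {"increments": [[[0, 0, 0.008, 0, 0, 0, 85], [0, 0, 0, 0, 0, 0, 85]]]}}

```text
clock: 20.75
tcp_pos: [0.6421, 0.0666, 0.0324]
orientation: [0.001, -0.063, 0.998, -0.0]
wrist_force: [-0.1, 0.4, -0.2]
finger_gap: 0.0571
grip_force: 0.0
```

Emit:
{"op": "jog_arm", "data": {"increments": [[[0, 0, 0.006, 0, 0, 0, 85], [0, 0, 0, 0, 0, 0, 85]]]}}

```text
clock: 20.95
tcp_pos: [0.6426, 0.0666, 0.0317]
orientation: [0.001, -0.063, 0.998, -0.0]
wrist_force: [-1.5, -0.9, 3.1]
finger_gap: 0.0568
grip_force: 1.6
```

Emit:
{"op": "jog_arm", "data": {"increments": [[[0, 0, 0.004, 0, 0, 0, 85], [0, 0, 0, 0, 0, 0, 85]]]}}

```text
clock: 21.15
tcp_pos: [0.6429, 0.0666, 0.0317]
orientation: [0.002, -0.063, 0.998, -0.0]
wrist_force: [-2.3, 0.5, 8.0]
finger_gap: 0.0571
grip_force: 4.1
```

Emit:
{"op": "jog_arm", "data": {"increments": [[[0, 0, 0.002, 0, 0, 0, 85], [0, 0, 0, 0, 0, 0, 85]]]}}

```text
clock: 21.35
tcp_pos: [0.6431, 0.0667, 0.0317]
orientation: [0.002, -0.063, 0.998, -0.0]
wrist_force: [-2.4, -0.2, 11.1]
finger_gap: 0.0568
grip_force: 5.2
```

Emit:
{"op": "jog_arm", "data": {"increments": [[[0.012, 0, 0, 0, 0, 0, 85], [0.024, 0, 0, 0, 0, 0, 85], [0.024, 0, 0, 0, 0, 0, 85], [0.024, 0, 0, 0, 0, 0, 85], [0.024, 0, 0, 0, 0, 0, 85], [0.012, 0, 0, 0, 0, 0, 85], [0, 0, 0, 0, 0, 0, 85]]]}}

```text
clock: 22.05
tcp_pos: [0.6144, 0.0628, 0.0317]
orientation: [0.003, -0.063, 0.998, -0.0]
wrist_force: [0.6, -1.2, 9.0]
finger_gap: 0.057
grip_force: 4.3
```

Run:
```python
from h import *
s=env.get_state();print(s['clock'],s['tcp_pos'],s['wrist_force'])
for n in('scene','wrist'):
    c=cam(n); save(c,n+'7.png',(230,90,430,240) if n=='scene' else None,3 if n=='scene' else 1)
    for k,z in(('plate_front',.03),('stops',.03),('clip_post',.065)):
        for q in spotter.landmark_of(k,n)[:1]: print(n,k,round(q['conf'],2),q['uv'],atz(c,q['uv'],z)[:2])
```

```text
22.05 [0.61438433 0.06277468 0.03166692] [ 0.64340789 -1.19269709  9.04619442]
scene plate_front 0.64 [311.5, 206.1] [0.54900856 0.06013767]
scene stops 0.91 [295.4, 203.2] [0.50655281 0.04814586]
scene clip_post 0.6 [303.4, 181.5] [0.50344905 0.09885772]
wrist plate_front 0.74 [316.7, 123.9] [0.55187635 0.05068647]
wrist stops 0.95 [329.8, 0.3] [0.50597857 0.05002877]
```

View pics/wrist7.png

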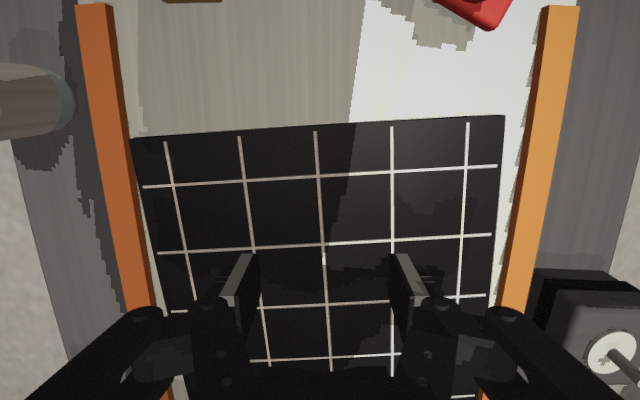

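Run:
```python
from h import *
c=cam('wrist')
for z,p in((.036,[(132,137),(504,115)]),(.0355,[(131,135),(76,10)]),(.0355,[(508,200),(539,10)])):
    a,b=[atz(c,q,z)[:2] for q in p]; d=b-a; print(a,b,np.degrees(np.arctan2(d[1],d[0])))
```

```text
[ 0.56531326 -0.02200659] [0.53834356 0.12303546] 100.53350428326056
[ 0.56464436 -0.02266958] [ 0.52025173 -0.04343558] -154.93073314773596
[0.57205892 0.13446584] [0.49926758 0.12695772] -174.11100748652515
```

Emit:
{"op": "jog_arm", "data": {"increments": [[[0, 0, 0, 0, 0, 0.006, 85], [0, 0, 0, 0, 0, 0.006, 85], [0, 0, 0, 0, 0, 0.006, 85], [0.012, 0, 0, 0, 0, 0, 85], [0.024, 0.001, 0, 0, 0, 0, 85], [0.024, 0.002, 0, 0, 0, 0, 85], [0.024, 0.001, 0, 0, 0, 0, 85], [0.024, 0.002, 0, 0, 0, 0, 85], [0.012, 0.001, 0, 0, 0, 0, 85], [0, 0, 0, 0, 0, 0, 85]]]}}

```text
clock: 23.5
tcp_pos: [0.5845, 0.0623, 0.0316]
orientation: [0.003, -0.034, 0.999, -0.001]
wrist_force: [-0.5, -0.8, 8.9]
finger_gap: 0.0564
grip_force: 4.5
```

```bash
cat > pl.py <<'E'
from h import *
import sys
s=env.get_state();print(s['clock'],s['tcp_pos'],s['orientation'],s['wrist_force'])
c=cam('wrist'); save(c,sys.argv[1])
for k,z in(('plate_front',.03),('stops',.03),('clip_post',.065)):
    for q in spotter.landmark_of(k,'wrist')[:1]: print(k,round(q['conf'],2),q['uv'],atz(c,q['uv'],z)[:2])
# plate front edge: first dark column transition per column
r=spotter.cut_out('plate','wrist')
if r:
    m=r[0]['region']; P=[]
    cols=np.nonzero(m.any(0))[0]; 
    for u in range(cols[0]+15,cols[-1]-15): P.append(atz(c,(u,np.argmax(m[:,u])),.036)[:2])
    P=np.array(P,np.float32); vx,vy,x0,y0=cv2.fitLine(P,cv2.DIST_HUBER,0,.01,.01).ravel()
    print('edge dir',np.degrees(np.arctan2(vy,vx)),'pt',x0,y0,"x'",x0*.9923+y0*.1236,"y'",-x0*.1236+y0*.9923, P[0],P[-1])
E
python3 pl.py wrist8.png
```

```text
23.5 [0.58453527 0.06230517 0.0316395 ] [ 3.27325706e-03 -3.44333947e-02  9.99401498e-01 -5.21832610e-04] [-0.50138496 -0.84462337  8.86525563]
plate_front 0.74 [309.2, 130.4] [0.52433193 0.05089728]
stops 0.67 [308.5, 84.7] [0.50656432 0.04958431]
clip_post 0.76 [459.9, 64.5] [0.49845901 0.09552743]
```

View pics/wrist8.png

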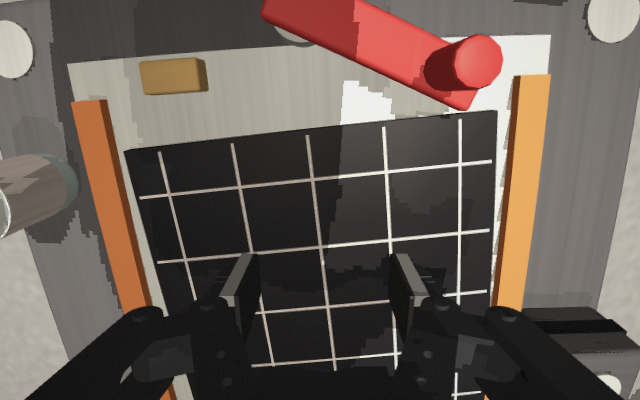

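Emit:
{"op": "jog_arm", "data": {"increments": [[[0.012, -0.001, 0, 0, 0, 0, 85], [0.02, -0.001, 0, 0, 0, 0, 85], [0.02, -0.001, 0, 0, 0, 0, 85], [0.016, -0.001, 0, 0, 0, 0, 85], [0.008, -0.001, 0, 0, 0, 0, 85], [0, 0, 0, 0, 0, 0, 85]]]}}

```text
clock: 24.35
tcp_pos: [0.5664, 0.0599, 0.0316]
orientation: [0.004, -0.035, 0.999, -0.0]
wrist_force: [1.2, 0.2, 8.8]
finger_gap: 0.0567
grip_force: 4.1
```

```bash
python3 pl.py wrist9.png
```

```text
24.35 [0.56637764 0.05992627 0.03164992] [ 3.84650747e-03 -3.45356588e-02  9.99396010e-01 -3.27279047e-04] [1.24796305 0.18630561 8.75099281]
plate_front 0.58 [309.5, 137.6] [0.50907166 0.04880049]
stops 0.58 [310.5, 130.6] [0.50621638 0.04904205]
clip_post 0.69 [457.5, 129.1] [0.49906207 0.09557546]
edge dir -81.924675 pt 0.5105835 0.046409156 x' 0.51238817 y' -0.01705632 [ 0.52131516 -0.01882126] [0.5106432 0.1178463]
```

Emit:
{"op": "jog_arm", "data": {"increments": [[[0.008, 0, 0, 0, 0, 0, 85], [0.008, -0.001, 0, 0, 0, 0, 85], [0.008, 0, 0, 0, 0, 0, 85], [0, 0, 0, 0, 0, 0, 85]]]}}

```text
clock: 25.0
tcp_pos: [0.5607, 0.0592, 0.0316]
orientation: [0.004, -0.035, 0.999, -0.0]
wrist_force: [2.1, -0.2, 7.8]
finger_gap: 0.0571
grip_force: 3.9
```

```bash
python3 pl.py wrist10.png
```

```text
25.0 [0.56074654 0.05922049 0.03164358] [ 4.06947510e-03 -3.45113506e-02  9.99395951e-01 -3.72633321e-04] [ 2.1365471  -0.21010556  7.82101609]
plate_front 0.73 [308.0, 155.1] [0.51068008 0.04789525]
stops 0.83 [312.9, 146.4] [0.50693689 0.04970676]
clip_post 0.74 [455.3, 146.7] [0.49887176 0.09511579]
edge dir -73.818924 pt 0.5393643 -0.06503036 x' 0.5271734 y' -0.13119504 [ 0.5446352  -0.07991798] [ 0.538409   -0.05117118]
```

View pics/wrist10.png

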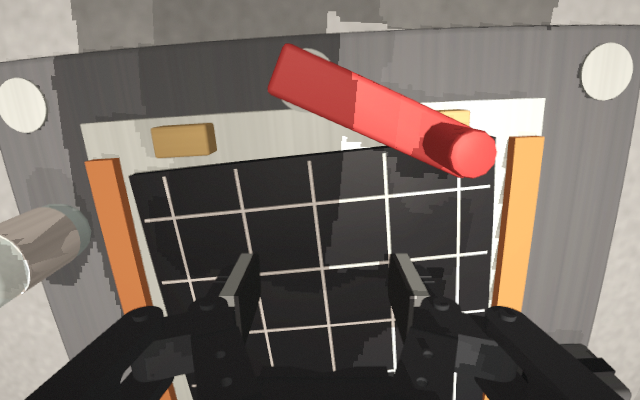

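Run:
```python
from h import *
plan((.5607,.0592,.055,94,85,.02),(.598,.015,.055,97.1,255,.03),(.598,.015,.041,97.1,255,.01))
c=cam('wrist')
for uv,z in(((183,169),.036),((380,152),.036),((183,157),.03),((183,152),.041)):
    p=atz(c,uv,z); print(p[0]*.9923+p[1]*.1236, -p[0]*.1236+p[1]*.9923)
```

```text
6
[[0,0,-.047,0,.001,0,85],[0,0,-.046,0,.002,0,85],[-.068,-.093,0,0,0,-.009,255],[-.066,-.096,0,0,0,-.008,255],[0,0,.028,0,0,0,255],[0,0,.028,0,0,0,255]]
0.5144490350874072 -0.06640318765153316
0.5120198581407582 0.01340818057038734
0.5104459483128236 -0.06809600156147927
0.5069244665036645 -0.06313749617287277
```

Emit:
{"op": "jog_arm", "data": {"increments": [[[0, 0, -0.047, 0, 0.001, 0, 85], [0, 0, -0.046, 0, 0.002, 0, 85], [-0.068, -0.093, 0, 0, 0, -0.009, 255], [-0.066, -0.096, 0, 0, 0, -0.008, 255], [0, 0, 0, 0, 0, 0, 255], [0, 0, 0, 0, 0, 0, 255], [0, 0, 0, 0, 0, 0, 255], [0, 0, 0.028, 0, 0, 0, 255], [0, 0, 0.028, 0, 0, 0, 255], [0, 0, 0, 0, 0, 0, 255]]]}}

```text
clock: 26.3
tcp_pos: [0.5933, 0.0156, 0.037]
orientation: [-0.005, -0.062, 0.998, -0.0]
wrist_force: [-0.6, 0.6, 1.1]
finger_gap: -0.0001
grip_force: 0.0
```

Emit:
{"op": "jog_arm", "data": {"increments": [[[0, 0, 0.012, 0, 0, 0, 255], [0, 0, 0.008, 0, 0, 0, 255], [0, 0, 0, 0, 0, 0, 255]]]}}

```text
clock: 26.6
tcp_pos: [0.5961, 0.0151, 0.036]
orientation: [-0.002, -0.061, 0.998, -0.001]
wrist_force: [-2.8, 0.8, 12.9]
finger_gap: -0.0002
grip_force: 6.5
```

Emit:
{"op": "jog_arm", "data": {"increments": [[[0.01, 0, 0, 0, 0, 0, 255], [0.012, 0, 0, 0, 0, 0, 255], [0.012, 0, 0, 0, 0, 0, 255], [0, 0, 0, 0, 0, 0, 255]]]}}

```text
clock: 27.0
tcp_pos: [0.5891, 0.0138, 0.0361]
orientation: [-0.001, -0.061, 0.998, -0.001]
wrist_force: [1.2, -0.1, 8.3]
finger_gap: -0.0001
grip_force: 4.5
```

```bash
cat > edge.py <<'E'
from h import *
import sys
s=env.get_state();print(s['clock'],s['tcp_pos'],s['wrist_force'])
c=cam('wrist'); save(c,sys.argv[1])
g=cv2.GaussianBlur(c['pixels'],(3,3),0).astype(int).max(2)
# walk along printer -x over z=.036 at several printer y; origin x'=.635,y'=-.0137; report edge (dark->bright)
ux=np.array([.9923,.1236]);uy=np.array([-.1236,.9923])
L=[]
for y in range(-68,60,6):
    if -6>y>-1: continue
    v=[]
    xs=np.arange(-.09,-.145,-.0005)
    for x in xs:
        p=(x+.635)*ux+(y*1e-3-.0137)*uy; u=proj(c,[*p,.036]); i,j=int(round(u[1])),int(round(u[0]))
        v.append(g[i,j] if 0<=i<400 and 0<=j<640 else -1)
    v=np.array(v); d=v[4:]-v[:-4]; k=np.argmax(d)
    L.append((y,round(xs[k+2]*1e3,1),int(d[k])))
print(L)
hsv=cv2.cvtColor(c['pixels'],cv2.COLOR_RGB2HSV); m=cv2.inRange(hsv,(12,90,60),(28,255,255))
n,l,st,ce=cv2.connectedComponentsWithStats(m)
for i in range(1,n):
    if 150<st[i][4]:
        P=atz(c,ce[i],.038)[:2]; print('orange',st[i].tolist(),(P@ux-.635)*1e3,(P@uy+.0137)*1e3)
for k,z in(('plate_front',.03),('stops',.03),('clip_post',.065)):
    for q in spotter.landmark_of(k,'wrist')[:1]:
        P=atz(c,q['uv'],z)[:2]; print(k,round(q['conf'],2),P,(P@ux-.635)*1e3,(P@uy+.0137)*1e3)
E
python3 edge.py e1.png
```

```text
27.0 [0.58912322 0.01375063 0.03606057] [ 1.18231809 -0.09505011  8.34693221]
[(-68, np.float64(-125.5), 143), (-62, np.float64(-125.0), 139), (-56, np.float64(-104.5), 139), (-50, np.float64(-104.5), 140), (-44, np.float64(-104.5), 145), (-38, np.float64(-104.5), 145), (-32, np.float64(-104.5), 143), (-26, np.float64(-104.5), 143), (-20, np.float64(-125.5), 141), (-14, np.float64(-104.5), 146), (-8, np.float64(-104.5), 150), (-2, np.float64(-105.0), 152), (4, np.float64(-104.5), 156), (10, np.float64(-104.5), 163), (16, np.float64(-104.5), 171), (22, np.float64(-105.0), 157), (28, np.float64(-105.0), 175), (34, np.float64(-105.0), 178), (40, np.float64(-105.0), 176), (46, np.float64(-105.0), 179), (52, np.float64(-105.0), 184), (58, np.float64(-105.0), 187)]
orange [285, 55, 59, 33, 1886] -132.3950218069312 -50.34761200648738
orange [204, 89, 46, 215, 5946] -84.83331780035297 -87.48564634825172
orange [565, 107, 75, 279, 6049] -56.270654106463034 84.28296345360701
orange [0, 167, 98, 110, 8627] -71.92263573925462 -172.78471309821893
plate_front 0.68 [0.50714691 0.0525491 ] -125.26305239340275 3.161114985710478
stops 0.62 [0.50640366 0.04831792] -126.52355642934133 -0.9456175432519375
clip_post 0.83 [0.49959585 0.09511431] -127.49490874588277 46.33187842675805
```

Emit:
{"op": "jog_arm", "data": {"increments": [[[0.012, 0, 0, 0, 0, 0, 255], [0.012, 0, 0, 0, 0, 0, 255], [0, 0, 0, 0, 0, 0, 255]]]}}

```text
clock: 27.5
tcp_pos: [0.5835, 0.013, 0.0361]
orientation: [-0.001, -0.061, 0.998, -0.001]
wrist_force: [1.6, 0.0, 7.2]
finger_gap: -0.0002
grip_force: 4.1
```

```bash
sed -i 's/-.09,-.145,-.0005/-.09,-.112,-.00025/' edge.py; python3 edge.py e2.png
python3 - <<'E'
from h import *
plan((.583,.013,.11,97.1,255))
E
```

```text
27.5 [0.5834782  0.01301885 0.03606639] [1.58642574e+00 2.28948312e-03 7.21033307e+00]
[(-68, np.float64(-105.3), 120), (-62, np.float64(-105.3), 120), (-56, np.float64(-105.3), 117), (-50, np.float64(-105.3), 117), (-44, np.float64(-105.3), 118), (-38, np.float64(-105.3), 120), (-32, np.float64(-105.3), 118), (-26, np.float64(-105.3), 124), (-20, np.float64(-105.3), 143), (-14, np.float64(-105.3), 136), (-8, np.float64(-105.3), 141), (-2, np.float64(-105.3), 144), (4, np.float64(-105.3), 149), (10, np.float64(-105.0), 115), (16, np.float64(-105.0), 127), (22, np.float64(-105.0), 136), (28, np.float64(-105.5), 164), (34, np.float64(-105.5), 165), (40, np.float64(-105.5), 166), (46, np.float64(-105.3), 163), (52, np.float64(-105.3), 171), (58, np.float64(-105.5), 128)]
orange [286, 71, 58, 33, 1863] -132.2240459920091 -50.36992169817682
orange [205, 104, 47, 199, 5496] -87.14260986412314 -87.4780237218138
orange [565, 126, 75, 260, 5810] -59.2696836326041 84.478916334351
orange [0, 188, 102, 109, 8827] -67.95755181850993 -174.10641589543008
plate_front 0.95 [0.50646581 0.05037501] -126.20762868293222 1.0879532176959767
stops 0.83 [0.50660724 0.0505333 ] -126.04772456563673 1.227534696239962
clip_post 0.63 [0.49872807 0.09523704] -128.34083675132823 46.56092133050132
2
[[.001,0,-.148,0,0,0,255],[.001,0,-.148,-.001,0,0,255]]
```

```bash
cat > clip.py <<'E'
from h import *
ux=np.array([.9923,.1236]);uy=np.array([-.1236,.9923])
def wp(th,d,z,v=.03):
    t=np.radians(th); P=np.array([-.150+.052*np.cos(t)-d*np.sin(t), .052*np.sin(t)+d*np.cos(t)])
    w=(P[0]+.635)*ux+(P[1]-.0137)*uy; return (w[0],w[1],z,97.1+th,255,v)
E
python3 - <<'E'
from clip import *
s=env.get_state(); p=s['tcp_pos']
plan((p[0],p[1],.11,97.1,255),wp(65,.031,.11,.04),wp(65,.031,.059,.03))
E
```

```text
15
[[0,0,-.148,0,0,0,255],[0,0,-.148,-.001,0,0,255],[.037,.038,0,0,0,-.033,255],[.033,.042,0,0,0,-.033,255],[.028,.045,0,0,0,-.033,255],[.024,.048,0,0,0,-.033,255],[.018,.05,0,0,0,-.033,255],[.013,.052,0,0,0,-.033,255],[.008,.053,0,0,0,-.033,255],[.002,.053,0,0,0,-.033,255],[-.003,.053,0,0,0,-.032,255],[-.009,.053,.001,0,0,-.033,255],[-.014,.052,0,.001,0,-.032,255],[0,0,.102,0,0,0,255],[.001,0,.102,0,0,0,255]]
```

Emit:
{"op": "jog_arm", "data": {"increments": [[[0, 0, -0.148, 0, 0, 0, 255], [0, 0, -0.148, -0.001, 0, 0, 255], [0.037, 0.038, 0, 0, 0, -0.033, 255], [0.033, 0.042, 0, 0, 0, -0.033, 255], [0.028, 0.045, 0, 0, 0, -0.033, 255], [0.024, 0.048, 0, 0, 0, -0.033, 255], [0.018, 0.05, 0, 0, 0, -0.033, 255], [0.013, 0.052, 0, 0, 0, -0.033, 255], [0.008, 0.053, 0, 0, 0, -0.033, 255], [0.002, 0.053, 0, 0, 0, -0.033, 255], [-0.003, 0.053, 0, 0, 0, -0.032, 255], [-0.009, 0.053, 0.001, 0, 0, -0.033, 255], [-0.014, 0.052, 0, 0.001, 0, -0.032, 255], [0, 0, 0, 0, 0, 0, 255], [0, 0, 0.102, 0, 0, 0, 255], [0.001, 0, 0.102, 0, 0, 0, 255], [0, 0, 0, 0, 0, 0, 255], [0, 0, 0, 0, 0, 0, 255]]]}}

```text
clock: 29.5
tcp_pos: [0.4666, 0.1052, 0.0576]
orientation: [-0.002, -0.587, 0.809, 0.002]
wrist_force: [0.3, -0.2, 0.4]
finger_gap: -0.0002
grip_force: 0.0
```

Run:
```python
from clip import *
s=env.get_state(); print(s['clock'],s['tcp_pos'],s['wrist_force'],s['joint_pos'])
for n in('scene','wrist'):
    c=cam(n)
    for q in spotter.landmark_of('clip_post',n)[:1]: print(n,q['conf'],q['uv'],atz(c,q['uv'],.065))
plan(wp(65,.022,.059,.006),*[wp(t,.022,.059,.012) for t in(52,39,26,13)],wp(2,.022,.059,.01))
```

```text
29.5 [0.46659968 0.1051895  0.05759809] [ 0.30014759 -0.17044468  0.42819629] [ 5.30624406e-02  2.62870641e-01 -4.78710071e-01  8.35419615e-01
  9.79848183e-04 -1.20206547e+00]
scene 0.76 [302.2, 179.9] [0.49790557 0.10213754 0.065     ]
wrist 0.82 [252.6, 277.1] [0.49824792 0.09577031 0.065     ]
14
[[-.001,-.021,-.001,0,0,0,255],[-.001,-.021,0,.001,0,-.001,255],[-.005,-.016,0,0,0,.024,255],[-.006,-.016,0,0,0,.024,255],[-.007,-.016,0,0,0,.024,255],[-.005,-.016,0,0,0,.024,255],[-.006,-.016,0,0,0,.024,255],[-.007,-.016,0,0,0,.025,255],[-.007,-.024,0,0,0,.036,255],[-.01,-.024,0,0,0,.036,255],[-.007,-.024,0,0,0,.036,255],[-.011,-.024,0,0,0,.036,255],[-.006,-.021,0,0,0,.031,255],[-.008,-.019,0,0,0,.03,255]]
```

Emit:
{"op": "jog_arm", "data": {"increments": [[[-0.001, -0.021, -0.001, 0, 0, 0, 255], [-0.001, -0.021, 0, 0.001, 0, -0.001, 255], [-0.005, -0.016, 0, 0, 0, 0.024, 255], [-0.006, -0.016, 0, 0, 0, 0.024, 255], [-0.007, -0.016, 0, 0, 0, 0.024, 255], [-0.005, -0.016, 0, 0, 0, 0.024, 255], [-0.006, -0.016, 0, 0, 0, 0.024, 255], [-0.007, -0.016, 0, 0, 0, 0.025, 255], [-0.007, -0.024, 0, 0, 0, 0.036, 255], [-0.01, -0.024, 0, 0, 0, 0.036, 255], [-0.007, -0.024, 0, 0, 0, 0.036, 255], [-0.011, -0.024, 0, 0, 0, 0.036, 255], [-0.006, -0.021, 0, 0, 0, 0.031, 255], [-0.008, -0.019, 0, 0, 0, 0.03, 255], [0, 0, 0, 0, 0, 0, 255]]]}}

```text
clock: 31.2
tcp_pos: [0.5302, 0.076, 0.0577]
orientation: [-0.001, -0.08, 0.997, -0.0]
wrist_force: [-0.2, 0.1, 0.1]
finger_gap: 0.0001
grip_force: 0.0
```

```bash
cat > cl2.py <<'E'
from clip import *
s=env.get_state(); print(s['clock'],s['tcp_pos'],s['orientation'],s['wrist_force'])
for n in('scene','wrist','top'):
    c=cam(n)
    for q in spotter.landmark_of('clip_post',n)[:1]:
        P=atz(c,q['uv'],.065)[:2]; x,y=(P@ux-.635)*1e3,(P@uy+.0137)*1e3
        print(n,round(q['conf'],2),q['uv'],P,'printer',x,y,'deg',np.degrees(np.arctan2(y,x+150)))
E
python3 cl2.py
```

```text
31.2 [0.53020055 0.07601733 0.05767367] [-8.95221266e-04 -7.96172770e-02  9.96825103e-01 -5.20939595e-05] [-0.17877471  0.08797399  0.1275315 ]
scene 0.56 [307.1, 197.7] [0.53871289 0.05609561] printer -93.50178566384548 2.778761115176843 deg 2.815718966248867
wrist 0.57 [274.7, 273.7] [0.53292077 0.05389999] printer -99.5206771052558 1.3159570029813126 deg 1.493318540645323
```

Emit:
{"op": "jog_arm", "data": {"increments": [[[0, -0.01, 0, 0, 0, 0, 255], [0, -0.01, 0, 0, 0, 0, 255], [0, 0, 0, 0, 0, 0, 255]]]}}

```text
clock: 31.8
tcp_pos: [0.5301, 0.0735, 0.0577]
orientation: [-0.001, -0.081, 0.997, 0.002]
wrist_force: [-0.5, 9.7, 0.8]
finger_gap: 0.0001
grip_force: 4.2
```

```bash
python3 cl2.py
```

```text
31.8 [0.5300896  0.07348663 0.05771268] [-9.70216192e-04 -8.08702288e-02  9.96721244e-01  2.41399583e-03] [-0.46789986  9.66330414  0.8429837 ]
scene 0.64 [308.9, 196.7] [0.54124087 0.06118646] printer -90.36403427988692 7.517956701562889 deg 7.185041156605758
wrist 0.87 [277.6, 277.5] [0.53474565 0.05255458] printer -97.87614522543319 -0.24465178880961508 deg -0.26892508379564256
top 0.69 [337.8, 216.3] [ 0.55134669 -0.06851895] printer -96.3676197934924 -122.43780746986126 deg -66.34476709004889
```

Emit:
{"op": "jog_arm", "data": {"increments": [[[0, 0.03, 0, 0, 0, 0, 255], [0, 0.06, 0, 0, 0, 0, 255], [0, 0, -0.12, 0, 0, 0, 255], [0, 0, -0.16, 0, 0, 0, 255], [-0.05, 0, -0.16, 0, 0, 0, 255], [-0.05, 0, -0.12, 0, 0, 0, 255], [0, 0, 0, 0, 0, 0, 255]]]}}

```text
clock: 32.8
tcp_pos: [0.5556, 0.0986, 0.2026]
orientation: [0.004, -0.08, 0.997, -0.0]
wrist_force: [0.1, -0.6, 0.2]
finger_gap: 0.0002
grip_force: 0.0
```

```bash
python3 cl2.py; sed -i 's/-.09,-.112,-.00025/-.096,-.114,-.00025/' edge.py; python3 edge.py fin.png
python3 - <<'E'
from h import *
for n in('top','scene'):
    c=cam(n)
    for k,z in(('driver',.005),('bracket',.01),('glue',.018),('motor',.018),('plate_front',.03),('stops',.03)):
        for q in spotter.landmark_of(k,n)[:1]: print(n,k,round(q['conf'],2),atz(c,q['uv'],z)[:2])
E
```

```text
32.8 [0.55560587 0.09859858 0.20256131] [ 3.74218401e-03 -8.03493532e-02  9.96759656e-01 -4.07744677e-04] [ 0.14718747 -0.602941    0.24363542]
scene 0.61 [192.1, 319.0] [ 0.47958844 -0.36044335] printer -203.65518703397495 -403.2450661856912 deg -97.5791715489091
wrist 0.69 [272.4, 163.1] [0.53487775 0.05245783] printer -97.75702189024015 -0.3569826604691885 deg -0.3915029773637647
top 0.64 [301.3, 222.2] [0.53268639 0.04828036] printer -100.44784288128238 -4.231438200251785 deg -4.8808533075470395
33.1 [0.5502021  0.09784064 0.19585059] [-0.21473041 -0.12822371 -0.35657154]
[(-68, np.float64(-104.8), 92), (-62, np.float64(-105.0), 91), (-56, np.float64(-104.3), 71), (-50, np.float64(-104.5), 80), (-44, np.float64(-105.5), 65), (-38, np.float64(-105.0), 56), (-32, np.float64(-104.3), 56), (-26, np.float64(-105.3), 88), (-20, np.float64(-105.5), 76), (-14, np.float64(-104.8), 92), (-8, np.float64(-101.5), 33), (-2, np.float64(-103.5), 53), (4, np.float64(-99.2), 27), (10, np.float64(-104.8), 83), (16, np.float64(-105.0), 84), (22, np.float64(-104.3), 54), (28, np.float64(-104.5), 91)
[... 497 characters left out ...]
0013
plate_front 0.58 [0.50686965 0.05219382] -125.5820918131484 2.8428429644519504
stops 0.68 [0.50461767 0.05049194] -128.0270827187594 1.4324046584281036
clip_post 0.9 [0.53329029 0.05208519] -99.37831502213945 -0.5305486370040576
top driver 0.53 [ 0.48928016 -0.34857614]
top bracket 0.47 [ 0.51291054 -0.41259902]
top glue 0.6 [ 0.55037503 -0.06954382]
top plate_front 0.92 [0.50872782 0.0574812 ]
top stops 0.61 [0.50315699 0.0437083 ]
scene driver 0.88 [ 0.4970433  -0.34390603]
scene bracket 0.6 [ 0.5150223  -0.41139417]
scene glue 0.66 [ 0.56093874 -0.07214579]
scene motor 0.83 [0.63100906 0.18645115]
scene plate_front 0.63 [0.50513561 0.05916388]
scene stops 0.32 [0.52332837 0.07932613]
```

Run:
```python
import cv2
a=cv2.imread('pics/e2.png')
for c in(300,315,330): print(c,[tuple(a[r,c].tolist()) for r in range(92,116,2)])
for c in(265,360): print(c,[tuple(a[r,c].tolist()) for r in range(92,116,2)])
b=cv2.imread('pics/fin.png'); print([tuple(b[r,219].tolist()) for r in range(118,138)]); print([tuple(b[r,245].tolist()) for r in range(118,138)])
```

```text
300 [(106, 166, 202), (106, 166, 202), (106, 165, 201), (105, 165, 200), (105, 164, 200), (79, 126, 159), (54, 55, 57), (53, 56, 58), (51, 54, 55), (51, 52, 54), (51, 51, 54), (51, 52, 56)]
315 [(107, 167, 202), (106, 165, 200), (106, 165, 201), (106, 165, 201), (103, 163, 199), (79, 128, 159), (55, 56, 58), (53, 54, 57), (53, 55, 59), (52, 56, 57), (52, 54, 56), (52, 53, 55)]
330 [(106, 166, 202), (106, 165, 201), (105, 164, 200), (105, 164, 200), (105, 163, 199), (79, 127, 159), (53, 54, 57), (54, 56, 57), (54, 55, 57), (54, 55, 57), (51, 55, 56), (50, 52, 54)]
265 [(182, 195, 199), (181, 194, 199), (181, 195, 199), (182, 195, 199), (182, 195, 199), (168, 181, 185), (52, 54, 55), (51, 53, 56), (51, 53, 54), (52, 53, 56), (52, 53, 56), (52, 53, 55)]
360 [(181, 194, 199), (181, 194, 199), (182, 194, 199), (181, 194, 198), (180, 193, 198), (162, 175, 180), (52, 53, 56), (52, 53, 56), (53, 54, 57), (54, 54, 56), (53, 54, 56), (51, 53, 55)]
[(111, 172, 209), (111, 172, 209), (111, 172, 209), (111, 172, 209), (110, 171, 208), (109, 170, 207), (110, 171, 208), (103, 162, 198), (77, 119, 150), (50, 54, 57), (52, 55, 57), (51, 53, 56), (51, 53, 56), (52, 55, 57), (51, 53, 55), (51, 53, 55), (53, 55, 56), (52, 54, 55), (52, 54, 54), (50, 53, 54)]
[(175, 189, 193), (176, 189, 193), (176, 190, 194), (176, 189, 193), (176, 189, 193), (175, 189, 193), (176, 189, 194), (175, 189, 193), (119, 130, 133), (54, 57, 59), (45, 47, 49), (97, 105, 112), (125, 136, 146), (137, 149, 161), (138, 150, 161), (154, 165, 178), (160, 171, 184), (159, 171, 183), (158, 170, 183), (156, 169, 181)]
```

```bash
python3 -c "
from h import *
print(ticket.hand_in())"
```

```text
the job is handed in; nothing more can be done
None
```

The job is handed in at about 34 s: the screwdriver and bracket are in the red tray, the plate measures square and home at the stops (the left stop could not be seen directly because the clip hid it), and the clip was pushed round to its hard stop over the front edge.

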